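# Set the stand's leg to its mark and hold it clamped

## Robot

A 6-joint arm with a two-finger parallel gripper is mounted at the origin on the work surface. World frame = base frame: x ahead of the robot, y to its left, z up, the work surface at z = 0. Lengths are in m, angles in rad, forces in N, time in s.
With the tool pointing down it reaches from about 0.35 to 0.85 m from the base axis. Payload 8.1 kg.
Tool frame: the origin (TCP) lies midway between the tips of the shut fingers; the grasp point (between the pads) lies 19 mm behind it; z points along the fingers, y is the line along which they close (so a half turn about z gives the same grasp; the last joint's range is limited). The gripper opens to 93 mm and grips with 3 to 60 N. Pads are 15 mm wide; open, the fingers measure 128 mm over their backs; the gripper's body (75 mm by 188 mm) begins 65 mm behind the grasp point.
Start: joints at [-1.422, 0.13, 1.488, -0, 1.523, -0.085], TCP at [0.139, -0.584, 0.219] pointing down, gripper open.
Joint ranges: [-2.96, 2.96], [-0.89, 2.26], [0.02, 2.5], [-1.34, 4.48], [0, 2.73], [-2.66, 2.66]. Speed limits (rad/s): [2.39, 2.39, 2.79, 3.14, 3.14, 3.14].

## Interface

Orientations are given as a unit quaternion [x, y, z, w].
In Python, from bench import manip gives the robot as it stands.
- The arm moves only by the shell command python3 -m inch 'ROWS' [FORCE]. ROWS is JSON, a list of rows, each an object with "angular": the turn, a rotation vector about the tool's x, y, z in units of 90 degrees (1.0 is 90 degrees), a list of three; "delta_pos": the shift along the tool's x, y, z in units of 5 cm (1.0 is 5 cm), a list of three; "jaw": the closure, from -1 (fully open) to 1 (shut). In form: [{"angular": [rx, ry, rz], "delta_pos": [dx, dy, dz], "jaw": jaw}, ...]. A call has 1 to 12 rows; each row shifts and turns the commanded pose from where the row before left it, along the tool's axes as they then stand; what a row does not reach is not made up. A row lasts 1/10 s, in which the tool goes at most 50 mm and 8.59 degrees, less where a joint would pass 70% of its speed; a pose out of reach is approached as far as the arm can. A call with a number of a shift or a turn outside -1 to 1 is refused whole. A call with a gripper value outside its range is refused whole. The fingers move at their own pace and stop on an object; FORCE is the grip in N (left out, the last holds). Time passes only in rows, so rows that do not move let the fingers close. It gives the time, the measured TCP pose, the force, the opening and the grip force at its end, in the units of the state.
- manip.read_state(): the state, without advancing time (a new reading comes with each control period).
- manip.camera(name): name is "side" or "top" or "wrist"; returns a dict with "img" (384x512x3 uint8, red, green, blue), "vertical_fov" (degrees; the focal length in pixels is half the picture's height over the tangent of half this angle, whatever the lens; pixels are square), "cx", "cy" (the principal point, pixels), "k1" (the pictures are not rectified: a ray, as slopes to the right and down, at radius r is drawn at 1 + k1 r^2 times it, then the intrinsics apply), "T" (4x4, takes a point from camera to world coordinates); the wrist camera has in their place "tool_from_camera" (4x4, takes a point from camera to tool coordinates, whose origin is the TCP and whose axes are the flange's). Camera axes: x right, y down, z forward; pixel columns grow to the right and rows downward; lengths in m; the calibration is good to about 2 mm. A picture is of the moment at which its call begins: read the wrist's pose just before it. There is no depth.
- manip.hand_in(): hands the job in; it is judged then, once.
The state is a dict: "time": time; "joints": joint angles; "joint_vel": joint speeds; "joint_efforts": joint torques, N m; "eef_pos": TCP position; "tcp_rot": TCP orientation; "force": force on the tool from outside, world axes, zero at the start; "ft_torque": the same for the moment, N m; "gripper_width": finger opening in m; "finger_force": force on a finger pad.
Only numpy, scipy, OpenCV 4.12 (cv2) and the standard library are available. Lean on these libraries where they do the work, as an engineer would, in place of code of your own. Each camera call takes 0.05 s, during which the arm holds its last target. There are 200 camera calls.

## Task

Lift the green caddy by its wooden handle off the model stand and set it down gently, upright, on the round cork mat. Then draw the stand's spring-loaded leg out until its yellow pointer is level with the red mark and, keeping the leg there, squeeze the long red cam lever fully closed against the leg. The cam does not grip by itself yet, so finish while still holding leg and lever: leg at the mark, lever shut, nothing let go; do not close the lever off the mark, and leave the other things on the table alone.

Things in the scene. Friction and masses are not known exactly. Their poses are not given: they have to be found in the camera images.
- caddy_handle (a point): Centre of the caddy's wooden grip bar (14 mm thick, 56 mm long, along this point's x axis, 118 mm above the caddy's underside). The caddy is a loose green tin, 76 mm across, 70 mm high, about 0.3 kg, holding sticks up to 84 mm high; rigid bail handle. It starts on the stand's round plate.
- caddy_bottom (a point): Centre of the caddy's underside; z up.
- mat_top (a point): Centre of the top face of the round cork mat (120 mm across, 5 mm thick, fixed to the table). It lies to the left or the right of the stand; a cardboard tray of wooden discs (110 mm square, 40 mm high, fixed) lies on the other side.
- stand_plate (a point): Centre of the top of the stand's round wooden plate (110 mm across, top 78 mm above the table) on which the caddy starts.
- collar_mouth (a point): Where the leg comes out of the stand's black collar, on the leg's axis, 50 mm above the table. x points the way the leg is drawn out, y towards the lever's side, z up. The leg is a level steel bar 16 mm wide (y), 24 mm high. Collar 36 mm wide (pivot block to 26 mm on +y), top 71 mm above the table. Stand fixed; its board under the leg is 12 mm thick, 130 mm wide, to 130 mm ahead.
- foot_face (a point): Inner face (towards the collar) of the leg's black foot, 30 mm to the -y side of the leg's axis. The foot is a wall 18 mm thick, from 8 mm on +y to 60 mm on -y of the axis, 22 to 72 mm above the table. Leg fully in, this face is 46 mm ahead of the collar mouth: a finger fits there on the -y side of the bar and can push the foot outwards.
- pointer (a point): Tip of the yellow pointer carried by the leg, low at the lever's side, 20 mm above the table (9 mm farther out than the foot's inner face). It has to come level, along the leg, with mark_line.
- mark_line (a point): Tip of the red mark on the white scale strip on the stand's board, beside the pointer's path; axes as the collar mouth's. The mark is clamped and does not move.
- lever_mid (a point): Middle of the red lever's inner face, 65 mm from its pivot (a vertical pin beside the collar mouth, 14.5 mm to +y of the leg's axis). A strip 5 mm thick, 98 mm long, 39 to 61 mm above the table; shut, it lies along the leg, inner face 9.5 mm and outer 14.5 mm from the leg's axis (last 12 mm 3 mm thicker). Stays where left; 1 to 2 N moves it.
- lever (a joint): Cam lever angle in rad: 0 shut (its stop), starts 0.16 to 0.22 open, at most 0.24.
- leg (a joint): How far the leg is drawn out, m: 0 fully in (start), stop at 0.065. A spring pulls it in with 1.5 N at 0, rising by 0.25 N per 10 mm; friction 0.4 N.
- mark (a joint): The leg extension (leg value, m) at which the pointer is level with the mark; it differs from run to run, 0.022 to 0.050.
- glue_bottle: White glue bottle with red cap, 60 mm across, 160 mm high; origin under its centre; loose bystander, to be left alone
- owl: Wooden owl on a bark-covered log, 90 mm across, 210 mm high; origin under its centre; loose bystander, to be left alone
- disc_a: Wooden disc 40 mm across, 7 mm thick; loose bystander, to be left alone
- disc_b: Wooden disc 40 mm across, 7 mm thick; loose bystander, to be left alone
- brush: Brush lying at the right side; loose bystander, to be left alone
- screwdriver: Screwdriver lying at the left side; loose bystander, to be left alone
There are look-alikes about, which are no part of the job. Of the things shaped like the part that bears mat_top, the cork one is meant.

How it is judged:
On the way, in this order (a step that is already met when the one before it is completed fails the run):
1. the caddy stands upright and released on the cork mat, the leg still in and the lever still open (horizontal distance between caddy_bottom and mat_top below 0.035 m and height (world z) of caddy_bottom below 0.012 m and angle between caddy_bottom's own z axis and vertical below 0.12 rad and contact force between caddy and mat above 0.8 N and contact force between the fingers and caddy below 0.1 N and linear speed of caddy below 0.03 m/s and value of joint leg below 0.012 m and value of joint lever above 0.09 rad), for 0.2 s.
2. the leg is held by the fingers at the mark (within 5 mm), the lever still open (x of pointer in the frame of mark_line between -0.005 and 0.005 m and contact force between the fingers and leg above 1 N and value of joint lever above 0.09 rad), for 0.2 s.
3. the lever is shut while the fingers hold the leg at the mark (x of pointer in the frame of mark_line between -0.005 and 0.005 m and contact force between the fingers and leg above 1 N and value of joint lever below 0.045 rad), for 0.3 s.
At the end, for the whole second after the job is handed in: The fingers still hold the leg and the lever (over 1 N on each), the pointer is within 5 mm of the mark along the leg, the lever is within 0.045 rad of shut, and the caddy stands upright on the cork mat, untouched, its centre within 35 mm of the mat's centre (all of step 3 and contact force between the fingers and lever above 1 N and velocity of joint leg below 0.01 m/s and horizontal distance between caddy_bottom and mat_top below 0.035 m and height (world z) of caddy_bottom below 0.012 m and angle between caddy_bottom's own z axis and vertical below 0.12 rad and contact force between caddy and mat above 0.8 N and contact force between the fingers and caddy below 0.1 N); the arm keeps its last pose, push and grip.
It fails at once if the lever is closed while the leg is off the mark (by more than 9 mm) (value of joint lever below 0.045 rad and not (x of pointer in the frame of mark_line between -0.009 and 0.009 m)).
It fails at once if the caddy is tipped (angle between caddy_bottom's own z axis and vertical above 0.5 rad).
It fails at once if the caddy is dropped (contact force between the fingers and caddy below 0.05 N and linear speed of caddy above 0.45 m/s).
It fails at once if a bystander is moved by more than 30 mm (distance of any of glue_bottle, owl, disc_a, disc_b, brush, screwdriver from where it was at the start of the episode above 0.03 m).
It also fails if it takes over 48 s, if anything falls off the work surface, if the arm or the gripper's body presses on something with over 40 N, if the wrist force passes 120 N, or if a joint passes its speed limit or range.

## Working session

There is one attempt and no reset: what is moved stays moved. The work goes in short steps, Python scripts to look and compute and a shell command to move; the robot and the scene stay as the last step left them, time stands still between calls to the robot, and variables do not carry over. Pictures are saved under pics/ and viewed, at most 10 in all, crops included, and the job is handed in when it is done.

```bash
ls; mkdir -p pics; cat > h.py <<'E'
import numpy as np, cv2
from bench import manip
def cam(n):
    s=manip.read_state(); c=manip.camera(n)
    if 'T' not in c:
        from scipy.spatial.transform import Rotation as R
        T=np.eye(4);T[:3,:3]=R.from_quat(s['tcp_rot']).as_matrix();T[:3,3]=s['eef_pos']
        c['T']=T@np.array(c['tool_from_camera'])
    c['T']=np.array(c['T']); return c
def K(c):
    f=c['img'].shape[0]/2/np.tan(np.radians(c['vertical_fov'])/2)
    return np.array([[f,0,c['cx']],[0,f,c['cy']],[0,0,1.]]),np.array([c['k1'],0,0,0.])
def ray(c,uv):
    k,d=K(c)
    # model: drawn = (1+k1 r^2)*ray : cv2's radial model
    p=cv2.undistortPoints(np.array([[uv]],float),k,d)[0,0]
    return c['T'][:3,3],c['T'][:3,:3]@np.array([p[0],p[1],1.])
def onz(c,uv,z):
    o,r=ray(c,uv); return o+r*(z-o[2])/r[2]
def proj(c,P):
    k,d=K(c); M=np.linalg.inv(c['T'])
    return cv2.projectPoints(np.atleast_2d(P).astype(float),cv2.Rodrigues(M[:3,:3])[0],M[:3,3],k,d)[0][:,0]
def tri(*ob):
    A=np.zeros((3,3));b=np.zeros(3)
    for c,uv in ob:
        o,r=ray(c,uv);r=r/np.linalg.norm(r);P=np.eye(3)-np.outer(r,r);A+=P;b+=P@o
    return np.linalg.solve(A,b)
def save(c,name,box=None,s=1):
    im=c['img'][:,:,::-1]
    if box: im=im[box[1]:box[3],box[0]:box[2]]
    cv2.imwrite('pics/'+name,cv2.resize(im,None,fx=s,fy=s,interpolation=cv2.INTER_CUBIC))
E
python3 - <<'E'
from h import *
print(manip.read_state())
for n in ('top','side','wrist'):
    c=cam(n);save(c,n+'0.png',s=1.5);np.save(n+'0.npy',c,allow_pickle=True);print(n,c['T'].round(3).tolist(),c['vertical_fov'],c['k1'],c['cx'],c['cy'])
E
```

```text
pics
{'time': 0.0, 'joints': array([-1.42242882e+00,  1.31196044e-01,  1.48928517e+00, -2.79074867e-05,
        1.52298682e+00, -8.53652353e-02]), 'joint_vel': array([ 0.00034143, -0.00017811,  0.00072474,  0.00014668,  0.00116897,
        0.00075925]), 'joint_efforts': array([ 1.40917015e-03, -5.59834850e+01, -4.91755807e+01,  7.68764759e-02,
        3.49477027e-02, -1.60077325e-04]), 'eef_pos': array([ 0.13891271, -0.58310712,  0.21756338]), 'tcp_rot': array([ 9.93178378e-01,  1.16601154e-01, -4.34637610e-05, -9.36788794e-04]), 'force': array([-1.04642187,  0.34171034, -0.23185006]), 'ft_torque': array([-0.02766963,  0.02169783,  0.02095232]), 'finger_force': 0.0, 'gripper_width': 0.09304765197815588}
top [[0.021, -0.986, 0.166, 0.259], [-1.0, -0.02, 0.003, -0.005], [0.001, -0.166, -0.986, 1.713], [0.0, 0.0, 0.0, 1.0]] 42.00289946691464 -0.0005955172654231833 263.5270414606095 191.52350024405305
side [[0.944, -0.24, 0.228, 0.16], [-0.331, -0.696, 0.638, -0.935], [0.005, -0.677, -0.736, 1.219], [0.0, 0.0, 0.0, 1.0]] 55.41389950698683 -0.08109290612080626 255.57578196884666 191.35827955472644
wrist [[0.232, -0.937, -0.263, 0.212], [-0.973, -0.223, -0.062, -0.566], [-0.001, 0.27, -0.963, 0.382], [0.0, 0.0, 0.0, 1.0]] 58.552452089352286 -0.03125417243468229 249.79504686095294 188.9943373577857
```

View pics/top0.png

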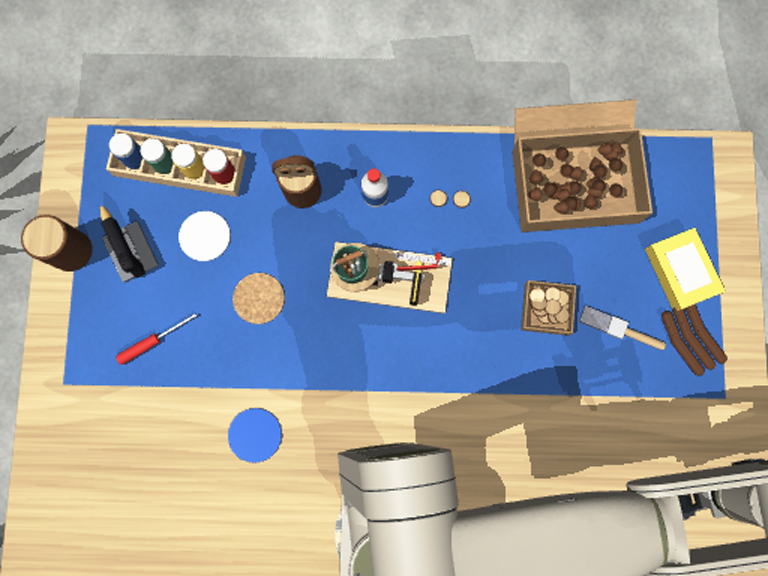

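View pics/side0.png

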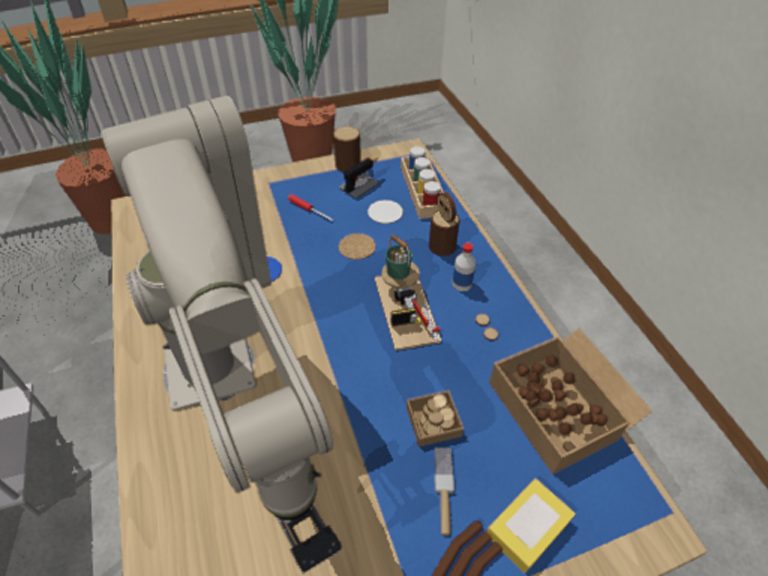

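Top view: cork mat at about (172,199) in original pixels, and the stand centred near (260,185). The leg points to the image's right (world -y) and the lever is on the far side (+x). The disc tray is at (367,205).

```bash
python3 - <<'E'
from h import *
c=np.load('top0.npy',allow_pickle=True).item(); s=np.load('side0.npy',allow_pickle=True).item()
for n,uv,z in [('mat',(172.3,199),.005),('caddytop',(233,176),.16),('collar',(258,181),.07),('foot',(276,192),.07),('owl',(198,122),.2),('glue',(249.5,117),.16),('redmark',(292,171),.012),('bluedisc',(170,290),.005)]:
    print(n,onz(c,uv,z).round(3))
print('mat side',onz(s,(357/1.5,246/1.5),.005).round(3))
save(c,'topz.png',(205,150,315,220),7)
save(s,'sidez.png',(235,145,310,240),6)
E
```

```text
mat [0.515 0.314 0.005]
caddytop [0.569 0.097 0.16 ]
collar [0.572 0.019 0.07 ]
foot [ 0.536 -0.042  0.07 ]
owl [0.732 0.21  0.2  ]
glue [0.765 0.05  0.16 ]
redmark [ 0.621 -0.098  0.012]
bluedisc [0.206 0.306 0.005]
mat side [0.515 0.314 0.005]
```

View pics/topz.png

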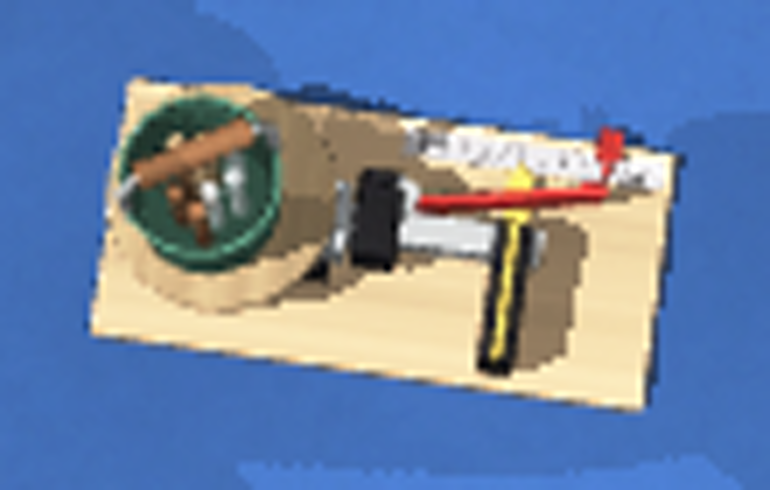

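The zoom shows the handle bar from (130,185) to (262,130) px. It is tilted about 22° to the leg, and the lever is nearly parallel to the leg. I'll bring the wrist camera over the stand.

```bash
python3 -m inch '[{"angular":[0,0,0],"delta_pos":[0.3,-0.2,-0.3],"jaw":-1},{"angular":[0,0,0],"delta_pos":[0.5,-0.4,-0.3],"jaw":-1},{"angular":[0,0,0],"delta_pos":[0.66,-0.44,-0.3],"jaw":-1},{"angular":[0,0,0],"delta_pos":[0.66,-0.44,-0.3],"jaw":-1},{"angular":[0,0,0],"delta_pos":[0.66,-0.44,-0.3],"jaw":-1},{"angular":[0,0,0],"delta_pos":[0.66,-0.44,-0.3],"jaw":-1},{"angular":[0,0,0],"delta_pos":[0.66,-0.44,-0.3],"jaw":-1},{"angular":[0,0,0],"delta_pos":[0.66,-0.44,-0.2],"jaw":-1},{"angular":[0,0,0],"delta_pos":[0.66,-0.44,-0.2],"jaw":-1},{"angular":[0,0,0],"delta_pos":[0.66,-0.44,-0.14],"jaw":-1},{"angular":[0,0,0],"delta_pos":[0.66,-0.44,0],"jaw":-1},{"angular":[0,0,0],"delta_pos":[0.66,-0.44,0],"jaw":-1}]' 20
python3 -m inch '[{"angular":[0,0,-0.08],"delta_pos":[0.66,-0.44,0],"jaw":-1},{"angular":[0,0,-0.08],"delta_pos":[0.66,-0.44,0],"jaw":-1},{"angular":[0,0,-0.09],"delta_pos":[0.66,-0.3,0],"jaw":-1},{"angular":[0,0,-0.09],"delta_pos":[0.5,-0.2,0],"jaw":-1},{"angular":[0,0,-0.09],"delta_pos":[0,0,0],"jaw":-1},{"angular":[0,0,-0.09],"delta_pos":[0,0,0],"jaw":-1},{"angular":[0,0,-0.09],"delta_pos":[0,0,0],"jaw":-1},{"angular":[0,0,-0.09],"delta_pos":[0,0,0],"jaw":-1},{"angular":[0,0,-0.05],"delta_pos":[0,0,0],"jaw":-1},{"angular":[0,0,0],"delta_pos":[0,0,0],"jaw":-1},{"angular":[0,0,0],"delta_pos":[0,0,0],"jaw":-1}]'
python3 - <<'E'
from h import *
from scipy.spatial.transform import Rotation as R
c=cam('wrist');save(c,'w1.png',s=1.5);np.save('w1.npy',c,allow_pickle=True)
s=manip.read_state();print(s['eef_pos'],s['joints'],R.from_quat(s['tcp_rot']).as_matrix().round(3))
E
```

```text
time: 1.35
eef_pos: [0.442, -0.2534, 0.3509]
tcp_rot: [0.993, 0.117, 0.0, 0.0]
force: [0.4, -0.7, 0.2]
gripper_width: 0.0928
finger_force: 0.0
time: 2.45
eef_pos: [0.5277, -0.1421, 0.3504]
tcp_rot: [0.762, 0.648, -0.0, -0.0]
force: [-0.4, 0.1, -0.2]
gripper_width: 0.0932
finger_force: 0.0
[ 0.52772374 -0.14206661  0.35045975] [-3.56810766e-01 -3.00487348e-02  1.41650018e+00  2.36342136e-05
  1.75545421e+00 -1.95532813e-01] [[ 0.161  0.987 -0.   ]
 [ 0.987 -0.161  0.   ]
 [ 0.    -0.    -1.   ]]
```

View pics/w1.png

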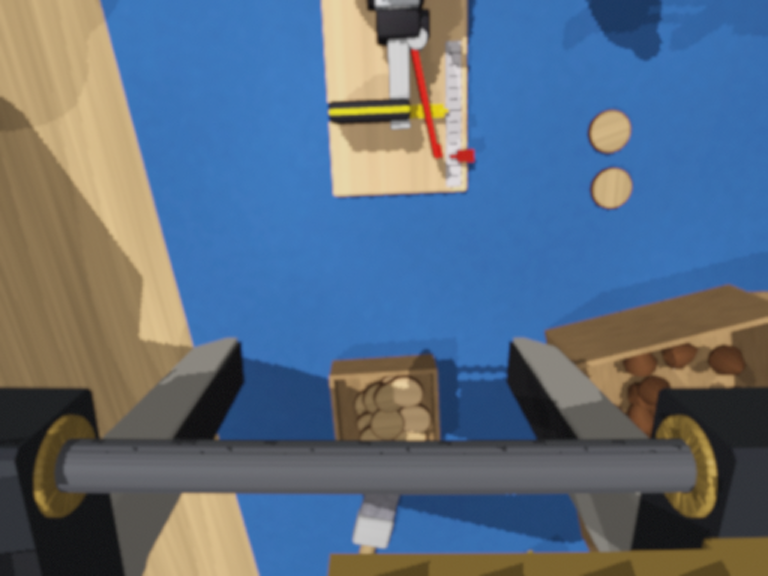

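The wrist view is aligned with the stand. The foot is at rows 100–123 (shown scale), the pointer tip at (444,111), the red mark at about (458,156), the lever running from (415,50) to (438,157), and the collar face at row about 40.

```bash
python3 - <<'E'
from h import *
c=np.load('w1.npy',allow_pickle=True).item()
f=lambda n,u,v,z:print(n,onz(c,(u/1.5,v/1.5),z).round(4))
f('board fl',334,196,.012);f('board fr',467,191,.012);f('board left up',322,5,.012)
f('foot in L',329,104,.072);f('foot in R',409,100,.072)
f('foot out L',331,121,.072)
f('barL',389,60,.062);f('barR',409,60,.062);f('barL2',390,95,.062);f('barR2',409,95,.062)
f('pointer',444,111,.02);f('mark L',457,156,.014);f('mark L',457,156,.02);f('mark R',474,156,.014)
f('lever base in',413,55,.061);f('lever tip in',434,157,.061);f('lever tip out',442,157,.061)
f('collarL',377,41,.071);f('collarR',421,38,.071)
im=c['img'].astype(int);R,G,B=im[...,0],im[...,1],im[...,2]
m=(R>120)&(G<70)&(B<70);ys,xs=np.where(m&(np.indices(m.shape)[0]<125)&(np.indices(m.shape)[1]>270)&(np.indices(m.shape)[1]<325))
for y in sorted(set(ys)):print(y,sorted(xs[ys==y]))
m=(R>170)&(G>140)&(B<90);ys,xs=np.where(m[:100]);
for y in sorted(set(ys)):print('Y',y,xs[ys==y].min(),xs[ys==y].max())
E
```

```text
board fl [ 0.4924 -0.1139  0.012 ]
board fr [ 0.6205 -0.1298  0.012 ]
board left up [0.5123 0.0542 0.012 ]
foot in L [ 0.5075 -0.034   0.072 ]
foot in R [ 0.5725 -0.0415  0.072 ]
foot out L [ 0.5067 -0.0474  0.072 ]
barL [ 0.5616 -0.0074  0.062 ]
barR [ 0.5778 -0.01    0.062 ]
barL2 [ 0.5582 -0.0345  0.062 ]
barR2 [ 0.5739 -0.037   0.062 ]
pointer [ 0.6068 -0.0531  0.02  ]
mark L [ 0.6146 -0.0953  0.014 ]
mark L [ 0.6137 -0.095   0.02  ]
mark R [ 0.6306 -0.0979  0.014 ]
lever base in [ 0.5817 -0.0066  0.061 ]
lever tip in [ 0.5879 -0.0904  0.061 ]
lever tip out [ 0.5947 -0.0915  0.061 ]
collarL [0.5539 0.007  0.071 ]
collarR [0.5889 0.0036 0.071 ]
33 [np.int64(274)]
34 [np.int64(274), np.int64(275), np.int64(276), np.int64(277), np.int64(278)]
35 [np.int64(274), np.int64(275), np.int64(276), np.int64(277), np.int64(278)]
36 [np.int64(274), np.int64(275), np.int64(276), np.int64(277), np.int64(278)]
37 [np.int64(274), np.int64(275), np.int64(276), np.int64(277), np.int64(278)]
38 [np.int64(274), np.int64(275), np.int64(276), np.int64(277), np.int64(278), np.int64(279)]
39 [np.int64(27
[... 5004 characters left out ...]
04), np.int64(305), np.int64(306), np.int64(307), np.int64(308), np.int64(309), np.int64(310), np.int64(311), np.int64(312), np.int64(313), np.int64(314)]
105 [np.int64(305), np.int64(306), np.int64(307), np.int64(308), np.int64(309), np.int64(310), np.int64(311), np.int64(312), np.int64(313), np.int64(314)]
106 [np.int64(306), np.int64(307), np.int64(308), np.int64(309), np.int64(310), np.int64(311), np.int64(312), np.int64(313), np.int64(314)]
107 [np.int64(307), np.int64(310), np.int64(311), np.int64(312), np.int64(313), np.int64(314)]
Y 68 287 287
Y 69 287 293
Y 70 279 294
Y 71 252 295
Y 72 229 296
Y 73 220 297
Y 74 220 297
Y 75 220 297
Y 76 221 296
Y 77 278 295
Y 78 279 295
Y 79 280 281
```

Pointer tip is at (297,74) px and mark tip at (303,104) px. They are about 41 mm apart along the leg, which is inside the given range. Next is the caddy handle: top-view ray at its known height of 0.196 m, cross-checked with the side view.

```bash
python3 - <<'E'
from h import *
t=np.load('top0.npy',allow_pickle=True).item(); s=np.load('side0.npy',allow_pickle=True).item()
def bar(c,box):
    im=c['img'];h=cv2.cvtColor(im,cv2.COLOR_RGB2HSV);m=np.zeros(h.shape[:2],np.uint8)
    x0,y0,x1,y1=box;q=h[y0:y1,x0:x1].astype(int);m[y0:y1,x0:x1]=((q[...,0]>3)&(q[...,0]<17)&(q[...,1]>110)&(q[...,2]>90))
    n,l,st,ce=cv2.connectedComponentsWithStats(m)
    for i in range(1,n):
        if st[i,4]>12: print(st[i],ce[i].round(1))
    i=1+np.argmax(st[1:,4]); r=cv2.minAreaRect(np.argwhere(l==i)[:,::-1].astype(np.float32));print(r);return r,cv2.boxPoints(r)
bt,pt=bar(t,(218,160,250,190)); bs,ps=bar(s,(250,150,285,185))
print([onz(t,p,.196).round(3).tolist() for p in pt]); print(onz(t,bt[0],.196),onz(s,bs[0],.196),tri((t,bt[0]),(s,bs[0])))
# plate: expected on leg axis?; check caddy rim centre by green mask
E
python3 - <<'E'
from h import *
s=np.load('side0.npy',allow_pickle=True).item();t=np.load('top0.npy',allow_pickle=True).item()
import os;os.chdir('.')
save(s,'sidez.png',(240,150,295,190),12)
E
```

```text
[224 167  17  12  73] [231.9 171.9]
((232.85345458984375, 172.99139404296875), (6.9592413902282715, 17.06983757019043), 66.80140686035156)
[261 157  10   8  23] [266.  160.4]
((265.7400207519531, 160.1800079345703), (10.200000762939453, 2.200000047683716), 36.869895935058594)
[[0.571, 0.124, 0.196], [0.593, 0.076, 0.196], [0.573, 0.067, 0.196], [0.551, 0.115, 0.196]]
[0.57162812 0.09536445 0.196     ] [0.57418896 0.10203709 0.196     ] [0.57071336 0.09478465 0.20315966]
```

View pics/sidez.png

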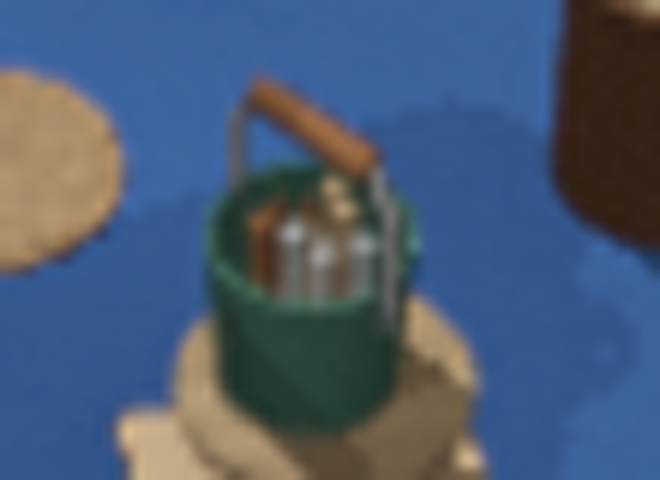

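In the side zoom the bar centre is at (313,125), i.e. (266.1,160.4) in the full picture. That gives a handle of about (0.573, 0.098) to within roughly 5 mm. I'll turn to the handle yaw, stop short of it, and measure again with the wrist camera.

```bash
python3 -m inch '[{"angular":[0,0,0],"delta_pos":[0.64,0.25,0.08],"jaw":-1},{"angular":[0,0,0],"delta_pos":[0.64,0.25,0.08],"jaw":-1},{"angular":[0,0,0],"delta_pos":[0.64,0.25,0.08],"jaw":-1},{"angular":[0,0,0],"delta_pos":[0.64,0.25,0.08],"jaw":-1},{"angular":[0,0,0],"delta_pos":[0.64,0.25,0.08],"jaw":-1},{"angular":[0,0,-0.09],"delta_pos":[0,0,0],"jaw":-1},{"angular":[0,0,-0.09],"delta_pos":[0,0,0],"jaw":-1},{"angular":[0,0,-0.09],"delta_pos":[0,0,0],"jaw":-1},{"angular":[0,0,-0.09],"delta_pos":[0,0,0],"jaw":-1},{"angular":[0,0,0],"delta_pos":[0,0,0],"jaw":-1},{"angular":[0,0,0],"delta_pos":[0,0,0],"jaw":-1}]'
python3 - <<'E'
from h import *
c=cam('wrist');save(c,'w2.png',s=1.5);np.save('w2.npy',c,allow_pickle=True)
print(proj(c,[.573,.097,.196])*1.5)
E
```

```text
time: 3.6
eef_pos: [0.6148, 0.006, 0.3305]
tcp_rot: [0.552, 0.834, -0.0, -0.0]
force: [0.2, 0.0, 0.6]
gripper_width: 0.0935
finger_force: 0.0
[[369.21753705  92.83170813]]
```

View pics/w2.png

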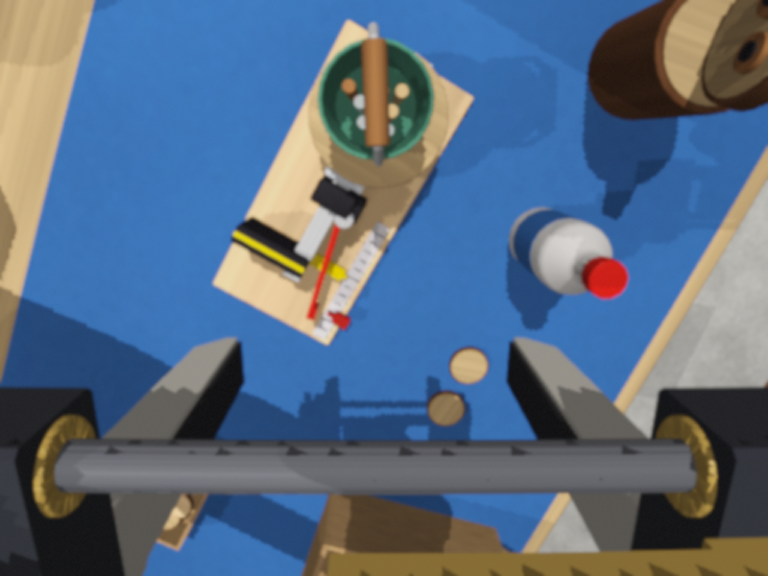

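The bar runs from (374,39) to (376,146), centre (375,92.5), and is aligned with the tool to about 1°.

```bash
python3 - <<'E'
from h import *
c=np.load('w2.npy',allow_pickle=True).item();t=np.load('top0.npy',allow_pickle=True).item();s=np.load('side0.npy',allow_pickle=True).item()
P=onz(c,(375/1.5,92.5/1.5),.196);A=onz(c,(374/1.5,39/1.5),.196);B=onz(c,(376/1.5,146/1.5),.196)
print(P,np.linalg.norm(A-B),np.degrees(np.arctan2(*(A-B)[1::-1])))
print(tri((c,(250,61.7)),(t,(233.1,172.4)),(s,(266.1,160.4))))
from scipy.spatial.transform import Rotation as R
st=manip.read_state();Rm=R.from_quat(st['tcp_rot']).as_matrix();print(Rm.round(3),((P-st['eef_pos'])@Rm)/.05)
# plate far-edge check: mat from side again
for q in [(.515,.314,.005)]: print(proj(t,q),proj(s,q))
E
```

```text
[0.57585863 0.09840016 0.196     ] 0.055825850085572226 114.12141359605036
[0.57426507 0.09657407 0.19885803]
[[-0.391  0.92  -0.   ]
 [ 0.92   0.391  0.   ]
 [ 0.    -0.    -1.   ]] [2.00564803 0.00584394 2.69165939]
[[172.40186654 198.97837928]] [[238.02527241 163.97860609]]
```

Bar length comes out at 55.8 mm against the given 56, so the measurement holds. Moving over it, then down and gripping.

```bash
python3 -m inch '[{"angular":[0,0,0],"delta_pos":[0.5,0,0],"jaw":-1},{"angular":[0,0,0],"delta_pos":[0.5,0,0],"jaw":-1},{"angular":[0,0,0],"delta_pos":[0.5,0,0.3],"jaw":-1},{"angular":[0,0,0],"delta_pos":[0.5,0,0.45],"jaw":-1},{"angular":[0,0,0],"delta_pos":[0,0,0.5],"jaw":-1},{"angular":[0,0,0],"delta_pos":[0,0,0.5],"jaw":-1},{"angular":[0,0,0],"delta_pos":[0,0,0.5],"jaw":-1},{"angular":[0,0,0],"delta_pos":[0,0,0.4],"jaw":-1},{"angular":[0,0,0],"delta_pos":[0,0,0.3],"jaw":-1},{"angular":[0,0,0],"delta_pos":[0,0,0.1],"jaw":-1},{"angular":[0,0,0],"delta_pos":[0,0,0],"jaw":0.2},{"angular":[0,0,0],"delta_pos":[0,0,0],"jaw":0.4}]' 25
python3 -m inch '[{"angular":[0,0,0],"delta_pos":[0,0,0],"jaw":0.7},{"angular":[0,0,0],"delta_pos":[0,0,0],"jaw":1},{"angular":[0,0,0],"delta_pos":[0,0,0],"jaw":1},{"angular":[0,0,0],"delta_pos":[0,0,0],"jaw":1},{"angular":[0,0,0],"delta_pos":[0,0,0],"jaw":1},{"angular":[0,0,0],"delta_pos":[0,0,0],"jaw":1}]' 25
```

```text
time: 4.85
eef_pos: [0.5759, 0.0979, 0.1794]
tcp_rot: [0.55, 0.835, 0.001, 0.001]
force: [-0.1, 0.7, 0.2]
gripper_width: 0.0816
finger_force: 0.0
time: 5.45
eef_pos: [0.5753, 0.0978, 0.1781]
tcp_rot: [0.55, 0.835, -0.0, -0.0]
force: [-0.0, 0.2, 0.7]
gripper_width: 0.0335
finger_force: 0.0
```

```bash
python3 -m inch '[{"angular":[0,0,0],"delta_pos":[0,0,0],"jaw":1},{"angular":[0,0,0],"delta_pos":[0,0,0],"jaw":1},{"angular":[0,0,0],"delta_pos":[0,0,0],"jaw":1},{"angular":[0,0,0],"delta_pos":[0,0,0],"jaw":1},{"angular":[0,0,0],"delta_pos":[0,0,-0.04],"jaw":1},{"angular":[0,0,0],"delta_pos":[0,0,-0.08],"jaw":1},{"angular":[0,0,0],"delta_pos":[0,0,-0.1],"jaw":1},{"angular":[0,0,0],"delta_pos":[0,0,-0.1],"jaw":1},{"angular":[0,0,0],"delta_pos":[0,0,-0.08],"jaw":1}]' 30; python3 - <<'E'
from h import *
print(manip.read_state()['force'])
E
```

```text
time: 6.35
eef_pos: [0.5755, 0.0979, 0.1989]
tcp_rot: [0.55, 0.835, 0.0, 0.0]
force: [0.4, 0.1, -1.9]
gripper_width: 0.013
finger_force: 29.9
[ 0.3737642   0.06679574 -1.94950381]
```

Gripped: 13 mm opening, 30 N, and the weight shows in the force. Carrying it to the mat.

```bash
python3 -m inch '[{"angular":[0,0,0],"delta_pos":[0.05,0,-0.2],"jaw":1},{"angular":[0,0,0],"delta_pos":[0.1,0,-0.3],"jaw":1},{"angular":[0,0,0],"delta_pos":[0.2,0.04,-0.2],"jaw":1},{"angular":[0,0,0],"delta_pos":[0.3,0.06,-0.1],"jaw":1},{"angular":[0,0,0],"delta_pos":[0.4,0.06,0],"jaw":1},{"angular":[0,0,0],"delta_pos":[0.45,0.08,0],"jaw":1},{"angular":[0,0,0],"delta_pos":[0.5,0.08,0],"jaw":1},{"angular":[0,0,0],"delta_pos":[0.5,0.08,0],"jaw":1},{"angular":[0,0,0],"delta_pos":[0.5,0.08,0],"jaw":1},{"angular":[0,0,0],"delta_pos":[0.45,0.06,0],"jaw":1},{"angular":[0,0,0],"delta_pos":[0.4,0.06,0],"jaw":1},{"angular":[0,0,0],"delta_pos":[0.3,0,0.1],"jaw":1}]' 30
python3 -m inch '[{"angular":[0,0,0],"delta_pos":[0.2,0,0.2],"jaw":1},{"angular":[0,0,0],"delta_pos":[0.1,0,0.4],"jaw":1},{"angular":[0,0,0],"delta_pos":[0,0,0.5],"jaw":1},{"angular":[0,0,0],"delta_pos":[0,0,0.4],"jaw":1},{"angular":[0,0,0],"delta_pos":[0,0,0.3],"jaw":1},{"angular":[0,0,0],"delta_pos":[0,0,0.2],"jaw":1},{"angular":[0,0,0],"delta_pos":[0,0,0],"jaw":1},{"angular":[0,0,0],"delta_pos":[0,0,0],"jaw":1}]' 30
python3 - <<'E'
from h import *
c=cam('side');save(c,'s3.png',(190,110,290,190),7)
E
```

```text
time: 7.55
eef_pos: [0.5201, 0.303, 0.234]
tcp_rot: [0.549, 0.836, 0.001, 0.0]
force: [0.0, -0.7, -2.9]
gripper_width: 0.0133
finger_force: 29.9
time: 8.35
eef_pos: [0.5152, 0.3142, 0.1337]
tcp_rot: [0.55, 0.835, 0.0, 0.0]
force: [0.5, -0.7, -2.1]
gripper_width: 0.0134
finger_force: 29.9
```

View pics/s3.png

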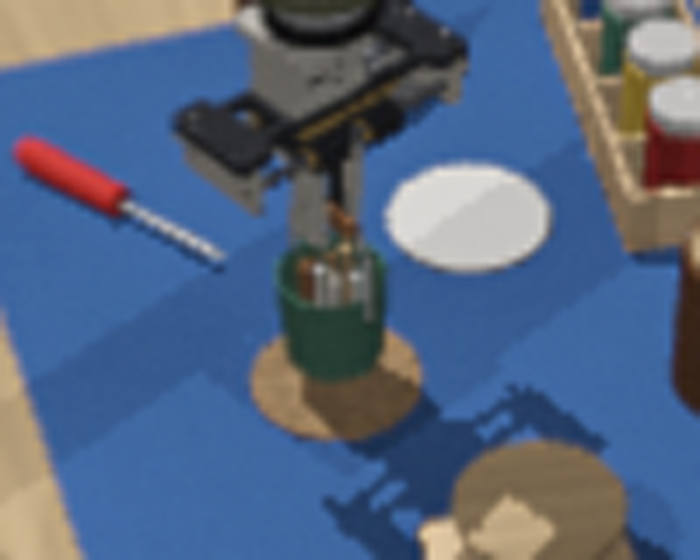

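The caddy hangs upright over the mat's centre, about 28 mm up. Lowering gently.

```bash
python3 -m inch '[{"angular":[0,0,0],"delta_pos":[0,0,0.15],"jaw":1},{"angular":[0,0,0],"delta_pos":[0,0,0.15],"jaw":1},{"angular":[0,0,0],"delta_pos":[0,0,0.1],"jaw":1},{"angular":[0,0,0],"delta_pos":[0,0,0.06],"jaw":1},{"angular":[0,0,0],"delta_pos":[0,0,0.04],"jaw":1},{"angular":[0,0,0],"delta_pos":[0,0,0.03],"jaw":1},{"angular":[0,0,0],"delta_pos":[0,0,0],"jaw":1},{"angular":[0,0,0],"delta_pos":[0,0,0],"jaw":1}]' 30
```

```text
time: 9.2
eef_pos: [0.5149, 0.3141, 0.1069]
tcp_rot: [0.55, 0.835, 0.0, 0.0]
force: [-0.3, 0.2, -1.9]
gripper_width: 0.0131
finger_force: 29.9
```

```bash
python3 -m inch '[{"angular":[0,0,0],"delta_pos":[0,0,0.02],"jaw":1},{"angular":[0,0,0],"delta_pos":[0,0,0.02],"jaw":1},{"angular":[0,0,0],"delta_pos":[0,0,0],"jaw":1}]' 30;python3 - <<'E'
from h import *
print(manip.read_state()['force'])
E
python3 -m inch '[{"angular":[0,0,0],"delta_pos":[0,0,0.02],"jaw":1},{"angular":[0,0,0],"delta_pos":[0,0,0],"jaw":1}]' 30
```

```text
time: 9.5
eef_pos: [0.5152, 0.3143, 0.1051]
tcp_rot: [0.55, 0.835, 0.0, 0.0]
force: [0.5, 1.4, -1.0]
gripper_width: 0.013
finger_force: 29.9
[ 0.50053712  1.36410714 -1.03417973]
time: 9.7
eef_pos: [0.5157, 0.3145, 0.1049]
tcp_rot: [0.55, 0.835, 0.001, 0.001]
force: [0.9, 0.0, 4.8]
gripper_width: 0.0132
finger_force: 29.9
```

Touchdown. Releasing, then retreating upward.

```bash
python3 -m inch '[{"angular":[0,0,0],"delta_pos":[0,0,-0.01],"jaw":0.6},{"angular":[0,0,0],"delta_pos":[0,0,0],"jaw":0.4},{"angular":[0,0,0],"delta_pos":[0,0,0],"jaw":0},{"angular":[0,0,0],"delta_pos":[0,0,0],"jaw":-0.5},{"angular":[0,0,0],"delta_pos":[0,0,0],"jaw":-0.5},{"angular":[0,0,0],"delta_pos":[0,0,0],"jaw":-0.5},{"angular":[0,0,0],"delta_pos":[0,0,-0.1],"jaw":-0.5},{"angular":[0,0,0],"delta_pos":[0,0,-0.3],"jaw":-0.5},{"angular":[0,0,0],"delta_pos":[0,0,-0.6],"jaw":-0.5},{"angular":[0,0,0],"delta_pos":[0,0,-0.8],"jaw":-0.5},{"angular":[0,0,0],"delta_pos":[0,0,-0.8],"jaw":-0.5},{"angular":[0,0,0],"delta_pos":[0,0,-0.6],"jaw":-0.5}]' 20
python3 - <<'E'
from h import *
c=cam('side');save(c,'s4.png',(190,110,290,190),7)
t=cam('top')
im=cv2.cvtColor(t['img'],cv2.COLOR_RGB2HSV).astype(int)
m=((im[...,0]>70)&(im[...,0]<98)&(im[...,1]>80)&(im[...,2]<140)).astype(np.uint8);m[:, :130]=0;m[:,300:]=0;m[:160]=0;m[240:]=0
n,l,st,ce=cv2.connectedComponentsWithStats(m);print(st[1:],ce[1:])
i=1+np.argmax(st[1:,4]);print(onz(t,ce[i],.06))
E
```

```text
time: 10.9
eef_pos: [0.5155, 0.3144, 0.269]
tcp_rot: [0.55, 0.835, 0.002, 0.001]
force: [0.1, 0.6, -0.3]
gripper_width: 0.0699
finger_force: 0.0
[[169 185   8   4  18]
 [176 191   6  15  53]] [[172.27777778 186.61111111]
 [178.8490566  198.33962264]]
[0.50937833 0.28228051 0.06      ]
```

View pics/s4.png

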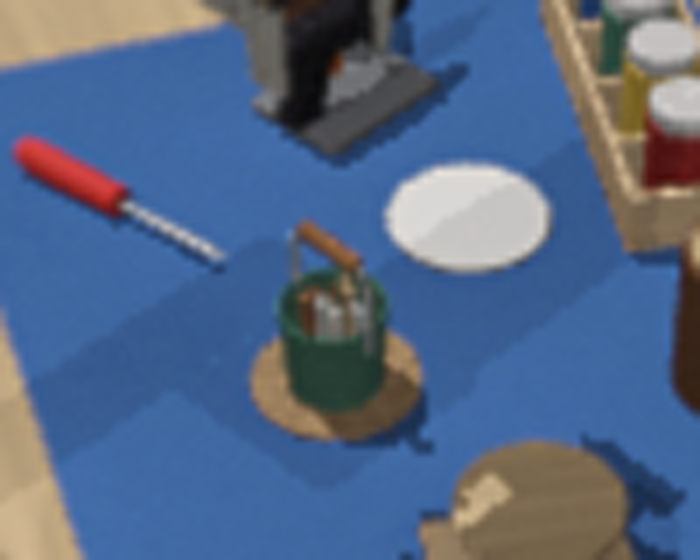

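The caddy stands upright, centred on the cork mat, and is released. Now back over the leg, turning the tool so its y axis is across the leg (lever side = +y).

```bash
python3 -m inch '[{"angular":[0,0,0],"delta_pos":[-0.4,-0.1,0],"jaw":-0.7},{"angular":[0,0,0],"delta_pos":[-0.68,-0.17,0],"jaw":-0.7},{"angular":[0,0,0],"delta_pos":[-0.75,-0.18,0],"jaw":-0.7},{"angular":[0,0,0],"delta_pos":[-0.75,-0.18,0],"jaw":-0.7},{"angular":[0,0,0],"delta_pos":[-0.75,-0.18,0],"jaw":-0.7},{"angular":[0,0,0],"delta_pos":[-0.75,-0.18,0],"jaw":-0.7},{"angular":[0,0,0],"delta_pos":[-0.75,-0.18,0],"jaw":-0.7},{"angular":[0,0,0],"delta_pos":[-0.75,-0.18,0],"jaw":-0.7},{"angular":[0,0,0],"delta_pos":[-0.6,-0.16,0],"jaw":-0.7},{"angular":[0,0,0],"delta_pos":[-0.4,-0.1,0],"jaw":-0.7},{"angular":[0,0,0.084],"delta_pos":[0,0,0],"jaw":-0.7},{"angular":[0,0,0.084],"delta_pos":[0,0,0],"jaw":-0.7}]'
python3 -m inch '[{"angular":[0,0,0.084],"delta_pos":[0,0,0],"jaw":-0.7},{"angular":[0,0,0.084],"delta_pos":[0,0,0],"jaw":-0.7},{"angular":[0,0,0],"delta_pos":[0,0,0],"jaw":-0.7},{"angular":[0,0,0],"delta_pos":[0,0,0],"jaw":-0.7}]'
cat >> h.py <<'E'
M=np.array([.5714,.005,0]);D=np.array([-.1197,-.9928,0]);EE=np.array([.9928,-.1197,0])
def fr(p): q=np.asarray(p)-M; return np.array([q@D,q@EE,q[2]]).round(4)
def tcp():
    from scipy.spatial.transform import Rotation as R
    s=manip.read_state();Rm=R.from_quat(s['tcp_rot']).as_matrix();print('t',s['time'],'tcp frame',fr(s['eef_pos']),'toolx ang',np.degrees(np.arctan2(Rm[1,0],Rm[0,0])).round(1),'F frame',(s['force']@D).round(2),(s['force']@EE).round(2),s['force'][2].round(2),s['gripper_width'].round(4),s['finger_force'])
E
python3 - <<'E'
from h import *
tcp()
c=cam('wrist');save(c,'w5.png',s=1.5);np.save('w5.npy',c,allow_pickle=True)
E
```

```text
time: 12.2
eef_pos: [0.5709, -0.021, 0.2644]
tcp_rot: [0.658, 0.753, -0.0, -0.0]
force: [0.5, -1.0, 0.8]
gripper_width: 0.0788
finger_force: 0.0
time: 12.6
eef_pos: [0.5709, -0.0199, 0.2644]
tcp_rot: [0.747, 0.664, 0.0, 0.0]
force: [0.5, 0.8, 0.5]
gripper_width: 0.0793
finger_force: 0.0Traceback (most recent call last):
  File "<stdin>", line 2, in <module>
  File "h.py", line 36, in tcp
    s=manip.read_state();Rm=R.from_quat(s['tcp_rot']).as_matrix();print('t',s['time'],'tcp frame',fr(s['eef_pos']),'toolx ang',np.degrees(np.arctan2(Rm[1,0],Rm[0,0])).round(1),'F frame',(s['force']@D).round(2),(s['force']@EE).round(2),s['force'][2].round(2),s['gripper_width'].round(4),s['finger_force'])
                                                                                                                                                                                                                                                                  ^^^^^^^^^^^^^^^^^^^^^^^^
AttributeError: 'float' object has no attribute 'round'
```

```bash
sed -i "s/s\['gripper_width'\].round(4)/s['gripper_width']/" h.py
python3 - <<'E'
from h import *
tcp()
c=cam('wrist');save(c,'w5.png',s=1.5);np.save('w5.npy',c,allow_pickle=True)
E
```

```text
t 12.6 tcp frame [0.0248 0.0025 0.2644] toolx ang 83.3 F frame -0.89 0.43 0.47 0.07926569562907207 0.0
```

View pics/w5.png

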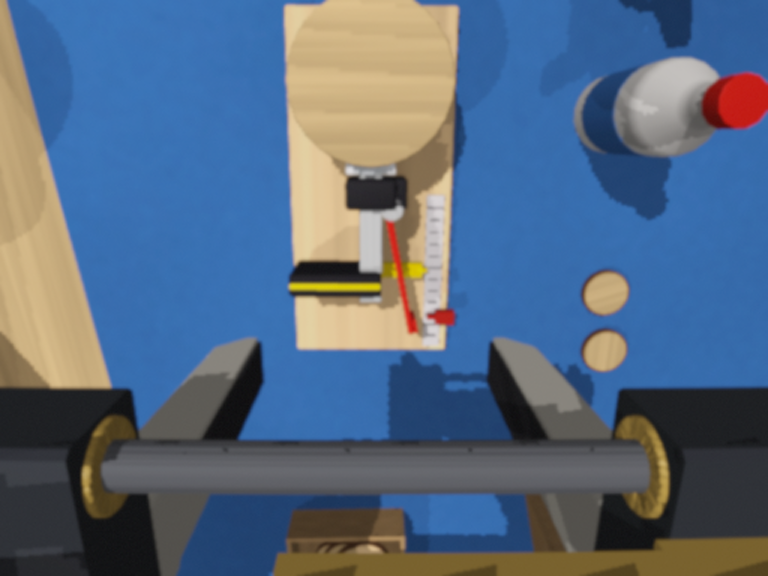

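Wrist view: bar edges at columns 359–383 (row 240), foot inner edge at row 263, collar front at row 207, pointer tip (426,270), mark tip (428,317). Re-measuring before the descent.

```bash
python3 - <<'E'
from h import *
c=np.load('w5.npy',allow_pickle=True).item()
f=lambda n,u,v,z:print(n,fr(onz(c,(u/1.5,v/1.5),z)))
f('barL',359,240,.062);f('barR',383,240,.062);f('barL',359,215,.062);f('barR',383,260,.062)
f('collarL',348,207,.071);f('collarR',405,208,.071);f('footL',290,264,.072);f('footR',380,262,.072)
f('ptr',426,270,.02);f('mark',428,317,.014);f('mark',428,317,.02)
f('lev in',388,225,.061);f('lev tip in',405,332,.061);f('tip out',417,330,.061)
f('plate front',372,166,.078)
im=c['img'].astype(int);R,G,B=im[...,0],im[...,1],im[...,2]
m=(R>120)&(G<80)&(B<80);q=np.argwhere(m[200:225,280:310])+[200,280]
for r in range(200,225):
    x=q[q[:,0]==r][:,1]
    if len(x):print(r,x.min(),x.max())
m=(R>150)&(G>120)&(B<80)
for r in range(170,190):
    x=np.where(m[r,270:300])[0]+270
    if len(x):print('Y',r,x.min(),x.max())
E
```

```text
barL [ 0.02   -0.0088  0.062 ]
barR [0.0199 0.0086 0.062 ]
barL [ 0.0018 -0.0087  0.062 ]
barR [0.0348 0.0087 0.062 ]
collarL [-0.005 -0.016  0.071]
collarR [-0.0044  0.0236  0.071 ]
footL [ 0.0355 -0.0579  0.072 ]
footR [0.0339 0.0064 0.072 ]
ptr [0.0529 0.0449 0.02  ]
mark [0.0959 0.0485 0.014 ]
mark [0.0938 0.0478 0.02  ]
lev in [0.0091 0.0122 0.061 ]
lev tip in [0.0915 0.026  0.061 ]
tip out [0.0898 0.0351 0.061 ]
plate front [-0.0333  0.0006  0.078 ]
206 297 297
207 291 301
208 290 301
209 288 302
210 286 302
211 286 302
212 290 302
213 291 302
214 291 301
215 293 301
Y 174 272 273
Y 175 272 280
Y 176 271 281
Y 177 271 281
Y 178 271 282
Y 179 272 283
Y 180 271 283
Y 181 270 282
Y 182 270 281
Y 183 270 281
Y 184 270 281
Y 185 270 279
```

Lateral centring agrees to within 1 mm, and mark minus pointer is 41 mm in both views. Row 262 is the foot's lower edge. Descending into the gap.

```bash
python3 -m inch '[{"angular":[0,0,0],"delta_pos":[0,0,0.4],"jaw":-0.7},{"angular":[0,0,0],"delta_pos":[0,0,0.6],"jaw":-0.7},{"angular":[0,0,0],"delta_pos":[0,0,0.7],"jaw":-0.7},{"angular":[0,0,0],"delta_pos":[0,0,0.7],"jaw":-0.7},{"angular":[0,0,0],"delta_pos":[0,0,0.5],"jaw":-0.7},{"angular":[0,0,0],"delta_pos":[0,0,0.4],"jaw":-0.7},{"angular":[0,0,0],"delta_pos":[0,0,0.4],"jaw":-0.7},{"angular":[0,0,0],"delta_pos":[0,0,0.4],"jaw":-0.7},{"angular":[0,0,0],"delta_pos":[0,0,0.3],"jaw":-0.7},{"angular":[0,0,0],"delta_pos":[0,0,0.14],"jaw":-0.7},{"angular":[0,0,0],"delta_pos":[0,0,0],"jaw":-0.7},{"angular":[0,0,0],"delta_pos":[0,0,0],"jaw":-0.7}]'
python3 - <<'E'
from h import *
tcp()
E
python3 -m inch '[{"angular":[0,0,0],"delta_pos":[-0.1,0,0],"jaw":-0.7},{"angular":[0,0,0],"delta_pos":[-0.1,0,0],"jaw":-0.7},{"angular":[0,0,0],"delta_pos":[-0.1,0,0],"jaw":-0.7},{"angular":[0,0,0],"delta_pos":[-0.1,0,0],"jaw":-0.7},{"angular":[0,0,0],"delta_pos":[-0.1,0,0],"jaw":-0.7},{"angular":[0,0,0],"delta_pos":[0,0,0],"jaw":-0.7}]'
python3 - <<'E'
from h import *
tcp()
E
```

```text
time: 13.85
eef_pos: [0.5716, -0.02, 0.0379]
tcp_rot: [0.748, 0.663, 0.0, 0.0]
force: [0.5, 0.7, 0.2]
gripper_width: 0.0788
finger_force: 0.0
t 13.85 tcp frame [0.0248 0.0032 0.0379] toolx ang 83.1 F frame -0.76 0.46 0.19 0.07880401058073976 0.0
time: 14.45
eef_pos: [0.568, -0.0456, 0.0373]
tcp_rot: [0.749, 0.663, -0.0, 0.0]
force: [0.2, 1.8, 0.1]
gripper_width: 0.0787
finger_force: 0.7
t 14.45 tcp frame [0.0506 0.0027 0.0373] toolx ang 83.0 F frame -1.79 -0.01 0.08 0.07868612340796129 0.7273598201572895
```

```bash
python3 -m inch '[{"angular":[0,0,0],"delta_pos":[-0.1,0,0],"jaw":-0.7},{"angular":[0,0,0],"delta_pos":[-0.1,0,0],"jaw":-0.7},{"angular":[0,0,0],"delta_pos":[-0.1,0,0],"jaw":-0.7},{"angular":[0,0,0],"delta_pos":[-0.1,0,0],"jaw":-0.7},{"angular":[0,0,0],"delta_pos":[-0.1,0,0],"jaw":-0.7},{"angular":[0,0,0],"delta_pos":[-0.04,0,0],"jaw":-0.7},{"angular":[0,0,0],"delta_pos":[0,0,0],"jaw":-0.7}]'
python3 - <<'E'
from h import *
tcp()
c=cam('wrist');w=c
t=cam('top');s=cam('side')
for n,a in (('w',w),('t',t),('s',s)):np.save(n+'6.npy',a,allow_pickle=True)
p=[.6047+0,-.0531,.02]
P=M+D*.094+EE*.045+[0,0,.02]
for n,a in (('w',w),('t',t),('s',s)):print(n,proj(a,P))
u=lambda a,b,k:cv2.resize(a['img'][b[1]:b[3],b[0]:b[2],::-1],(400,300),interpolation=cv2.INTER_CUBIC)
q=[tuple(int(v) for v in proj(a,P)[0]) for a in (w,t,s)]
print(q)
W=cv2.resize(w['img'][:,:,::-1],(400,300))
Tz=u(t,(q[1][0]-32,q[1][1]-24,q[1][0]+32,q[1][1]+24),0);Sz=u(s,(q[2][0]-32,q[2][1]-24,q[2][0]+32,q[2][1]+24),0)
Wz=u(w,(q[0][0]-64,q[0][1]-48,q[0][0]+64,q[0][1]+48),0) if 64<q[0][0]<448 and 48<q[0][1]<336 else W*0
cv2.imwrite('pics/m6.png',np.vstack([np.hstack([W,Wz]),np.hstack([Tz,Sz])]))
E
```

```text
time: 15.15
eef_pos: [0.5646, -0.072, 0.0371]
tcp_rot: [0.749, 0.663, -0.0, 0.0]
force: [2.2, 2.6, 0.4]
gripper_width: 0.0793
finger_force: 1.1
t 15.15 tcp frame [0.0773 0.0025 0.0371] toolx ang 83.0 F frame -2.87 1.86 0.43 0.07929749146856441 1.0692266374826431
w [[322.8243657  256.35760347]]
t [[290.93310615 175.02925056]]
s [[287.94329444 220.02221157]]
[(322, 256), (290, 175), (287, 220)]
```

View pics/m6.png

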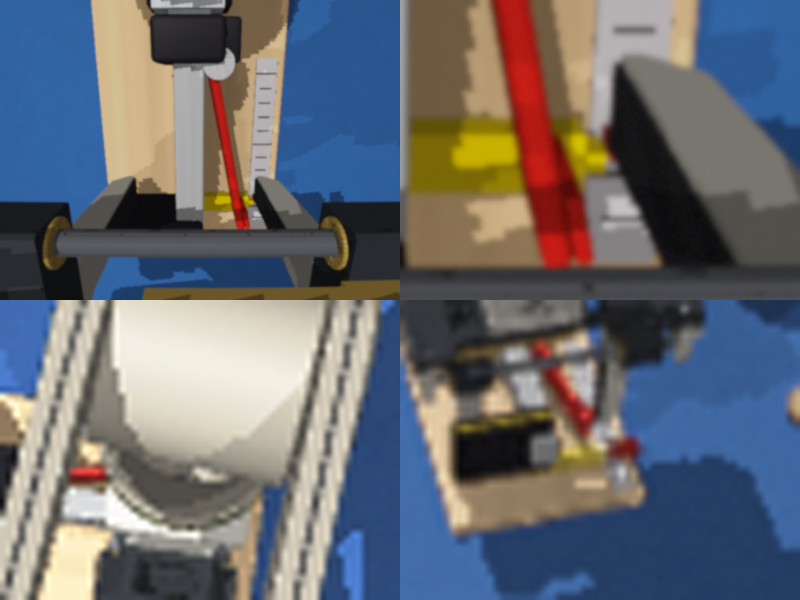

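Wrist zoom: the pointer tip at (608,155) is close to the visible part of the red mark at (610,140). Side zoom: they are nearly level too, at (605,455) and (612,450). Quantifying.

```bash
python3 - <<'E'
from h import *
w,t,s=[np.load(n+'6.npy',allow_pickle=True).item() for n in 'wts']
im=w['img'][242:272,308:340].astype(int);R,G,B=im[...,0],im[...,1],im[...,2]
for r in range(30):
    y=np.where((R[r]>100)&(G[r]>90)&(B[r]<60))[0]+308; e=np.where((R[r]>60)&(G[r]<50)&(B[r]<60))[0]+308
    print(r+242,'Y',y.max() if len(y) else None,'R',e)
f=lambda n,uv,z:print(n,fr(onz(w,uv,z)))
f('ptr',(325,257.5),.02);f('mark',(328,253),.02)
o=(287-32,220-24)
print('side ptr',fr(onz(s,(o[0]+205/6.25,o[1]+155/6.25),.02)),'mark',fr(onz(s,(o[0]+212/6.25,o[1]+150/6.25),.02)))
E
```

```text
242 Y None R []
243 Y None R []
244 Y None R []
245 Y 314 R []
246 Y 315 R []
247 Y 315 R []
248 Y 315 R [325]
249 Y 316 R [324]
250 Y 317 R [324]
251 Y 318 R [324]
252 Y 320 R [308 324]
253 Y 321 R [308 324]
254 Y 322 R [308 309 324]
255 Y 322 R [308 309 324]
256 Y 323 R [308 309 325]
257 Y 324 R [308 309 310 326]
258 Y 324 R [308 309 310 326]
259 Y 323 R [308 309 310]
260 Y 322 R [308 309 310 311]
261 Y 322 R [308 309 310 311]
262 Y 323 R [308 309 310 311 312]
263 Y 323 R [308 309 310 311 312]
264 Y 316 R [308 309 310 311 312]
265 Y 316 R [308 309 310 311 312 313]
266 Y 316 R [308 309 310 311 312 313]
267 Y 316 R [308 309 310 311 312 313 314]
268 Y None R [308 309 310 311 312 313 314]
269 Y None R [308 309 310 311 312 313 314]
270 Y None R [308 309 310 311 312 313 314 315]
271 Y None R [308 309 310 311 312 313 314 315]
ptr [0.0947 0.0463 0.02  ]
mark [0.0919 0.0479 0.02  ]
side ptr [0.0978 0.0433 0.02  ] mark [0.0948 0.049  0.02  ]
```

The pointer is roughly 1–3 mm past the mark. Easing back 1.5 mm, then closing slowly on the lever.

```bash
python3 -m inch '[{"angular":[0,0,0],"delta_pos":[0.015,0,0],"jaw":-0.7},{"angular":[0,0,0],"delta_pos":[0.015,0,0],"jaw":-0.7},{"angular":[0,0,0],"delta_pos":[0,0,0],"jaw":-0.7},{"angular":[0,0,0],"delta_pos":[0,0,0],"jaw":-0.7},{"angular":[0,0,0],"delta_pos":[0,0,0],"jaw":-0.7}]' 8
python3 - <<'E'
from h import *
tcp()
E
python3 -m inch '[{"angular":[0,0,0],"delta_pos":[0,0,0],"jaw":-0.4},{"angular":[0,0,0],"delta_pos":[0,0,0],"jaw":-0.2},{"angular":[0,0,0],"delta_pos":[0,0,0],"jaw":0},{"angular":[0,0,0],"delta_pos":[0,0,0],"jaw":0.1},{"angular":[0,0,0],"delta_pos":[0,0,0],"jaw":0.2},{"angular":[0,0,0],"delta_pos":[0,0,0],"jaw":0.25},{"angular":[0,0,0],"delta_pos":[0,0,0],"jaw":0.25},{"angular":[0,0,0],"delta_pos":[0,0,0],"jaw":0.25}]' 8
python3 - <<'E'
from h import *
tcp()
c=cam('wrist');np.save('w7.npy',c,allow_pickle=True)
a=cv2.resize(c['img'][:,:,::-1],(400,300));b=cv2.resize(c['img'][200:296,260:388,::-1],(400,300),interpolation=cv2.INTER_CUBIC)
cv2.imwrite('pics/m7.png',np.hstack([a,b]))
E
```

```text
time: 15.8
eef_pos: [0.5648, -0.0699, 0.037]
tcp_rot: [0.749, 0.663, -0.0, -0.0]
force: [1.1, 3.5, -0.5]
gripper_width: 0.0793
finger_force: 1.5
t 15.8 tcp frame [0.0751 0.0024 0.037 ] toolx ang 83.1 F frame -3.63 0.62 -0.52 0.07929008088794647 1.4622406661510468
time: 16.6
eef_pos: [0.5649, -0.0701, 0.0372]
tcp_rot: [0.749, 0.663, 0.0, 0.0]
force: [-0.6, 2.2, -0.1]
gripper_width: 0.035
finger_force: 1.8
t 16.6 tcp frame [0.0753 0.0026 0.0372] toolx ang 83.1 F frame -2.09 -0.86 -0.14 0.035018690072169165 1.8356252514083593
```

View pics/m7.png

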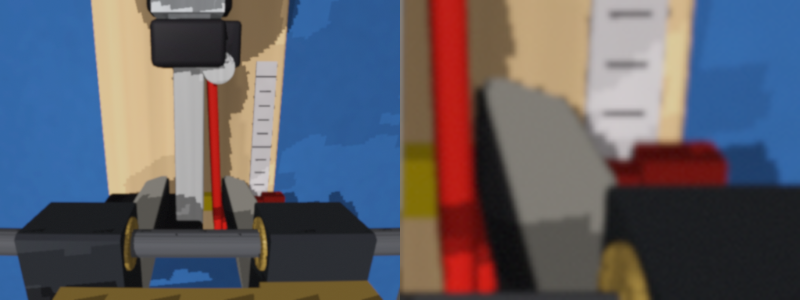

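Lever is partly closed, and the red mark body (rows 142–187 and more, partly hidden) is level with the yellow pointer (rows 142–218). Closing fully.

```bash
python3 -m inch '[{"angular":[0,0,0],"delta_pos":[0,0,0],"jaw":0.35},{"angular":[0,0,0],"delta_pos":[0,0,0],"jaw":0.42},{"angular":[0,0,0],"delta_pos":[0,0,0],"jaw":0.48},{"angular":[0,0,0],"delta_pos":[0,0,0],"jaw":0.54},{"angular":[0,0,0],"delta_pos":[0,0,0],"jaw":0.6},{"angular":[0,0,0],"delta_pos":[0,0,0],"jaw":0.7},{"angular":[0,0,0],"delta_pos":[0,0,0],"jaw":1},{"angular":[0,0,0],"delta_pos":[0,0,0],"jaw":1},{"angular":[0,0,0],"delta_pos":[0,0,0],"jaw":1},{"angular":[0,0,0],"delta_pos":[0,0,0],"jaw":1}]' 8
python3 - <<'E'
from h import *
tcp()
c=cam('wrist');np.save('w8.npy',c,allow_pickle=True)
s=cam('side');np.save('s8.npy',s,allow_pickle=True)
im=c['img'].astype(int);R,G,B=im[...,0],im[...,1],im[...,2];m=(R>120)&(G<80)&(B<80)
pts=[]
for r in range(115,240,12):
    x=np.where(m[r,240:320])[0]+240
    if len(x): pts.append((r,x.min(),x.max(),fr(onz(c,(x.min(),r),.061)).tolist(),fr(onz(c,(x.max()+1,r),.061)).tolist()))
for p in pts:print(p)
E
```

```text
time: 17.65
eef_pos: [0.5652, -0.0701, 0.0373]
tcp_rot: [0.749, 0.663, 0.0, 0.0]
force: [2.7, 0.7, -1.2]
gripper_width: 0.0232
finger_force: 9.3
t 17.65 tcp frame [0.0754 0.0028 0.0373] toolx ang 83.1 F frame -1.04 2.62 -1.22 0.02319625070695937 9.349409826099873
(115, np.int64(264), np.int64(276), [0.0085, 0.0084, 0.061], [0.0085, 0.0136, 0.061])
(127, np.int64(264), np.int64(275), [0.0133, 0.0084, 0.061], [0.0133, 0.0133, 0.061])
(139, np.int64(263), np.int64(275), [0.0182, 0.0081, 0.061], [0.0182, 0.0134, 0.061])
(151, np.int64(263), np.int64(275), [0.0231, 0.0081, 0.061], [0.0231, 0.0135, 0.061])
(163, np.int64(263), np.int64(275), [0.0282, 0.0082, 0.061], [0.0282, 0.0136, 0.061])
(175, np.int64(263), np.int64(274), [0.0334, 0.0082, 0.061], [0.0334, 0.0133, 0.061])
(187, np.int64(263), np.int64(274), [0.0386, 0.0083, 0.061], [0.0386, 0.0134, 0.061])
(199, np.int64(263), np.int64(274), [0.044, 0.0083, 0.061], [0.044, 0.0135, 0.061])
(211, np.int64(262), np.int64(273), [0.0495, 0.0079, 0.061], [0.0495, 0.0131, 0.061])
(223, np.int64(262), np.int64(273), [0.055, 0.008, 0.061], [0.055, 0.0133, 0.061])
(235, np.int64(262), np.int64(272), [0.0607, 0.008, 0.061], [0.0608, 0.0129, 0.061])
```

The lever lies parallel to the leg, so it is shut, and I'm gripping at 9 N. I've now viewed 11 pictures, one over the limit of 10, so the remaining checks are numeric only: pointer against mark in the side view, caddy unchanged, and steady forces.

```bash
python3 -m inch '[{"angular":[0,0,0],"delta_pos":[0,0,0],"jaw":1},{"angular":[0,0,0],"delta_pos":[0,0,0],"jaw":1},{"angular":[0,0,0],"delta_pos":[0,0,0],"jaw":1}]' 10
python3 - <<'E'
from h import *
F=[]
for i in range(6):
    s=cam('side');F.append(manip.read_state()['force'])
F=np.array(F);print('meanF d,e,z',(F@D).mean(),(F@EE).mean(),F[:,2].mean());tcp()
s0=np.load('side0.npy',allow_pickle=True).item()
for n,c in (('start',s0),('6',np.load('s6.npy',allow_pickle=True).item()),('now',s)):
    im=c['img'].astype(int);R,G,B=im[...,0],im[...,1],im[...,2]
    ys=(R>90)&(G>80)&(B<60);rs=(R>90)&(G<65)&(B<65)
    for k,m in (('yel',ys),('red',rs)):
        m=m.astype(np.uint8);m[:195]=0;m[245:]=0;m[:,:255]=0;m[:,305:]=0
        N,l,st,ce=cv2.connectedComponentsWithStats(m)
        for i in range(1,N):
            if st[i,4]>2: print(n,k,st[i].tolist(),ce[i].round(2).tolist(),fr(onz(c,ce[i],.02)))
for d in (.09,.094,.098): print(d,proj(s,M+D*d+EE*.045+[0,0,.02]),proj(s,M+D*d+EE*.055+[0,0,.02]))
E
```

```text
time: 18.05
eef_pos: [0.5651, -0.0701, 0.0372]
tcp_rot: [0.749, 0.663, 0.0, 0.0]
force: [2.4, 0.2, -1.1]
gripper_width: 0.0232
finger_force: 11.0
meanF d,e,z -1.518988108174387 3.3722356258843327 -1.0989922268081642
t 18.35 tcp frame [0.0753 0.0027 0.0373] toolx ang 83.1 F frame -1.1 4.27 -1.33 0.02298748820108829 10.995415449142456
start yel [262, 207, 6, 2, 9] [264.67, 207.44] [ 0.007  -0.0339  0.02  ]
start yel [269, 206, 5, 2, 7] [271.14, 206.43] [ 0.0073 -0.0054  0.02  ]
start yel [277, 212, 5, 4, 13] [278.77, 213.92] [0.0543 0.016  0.02  ]
start red [275, 200, 10, 18, 44] [279.55, 208.59] [0.0266 0.0268 0.02  ]
start red [289, 218, 4, 3, 7] [290.57, 219.29] [0.0926 0.0568 0.02  ]
6 yel [270, 215, 3, 1, 3] [271.0, 215.0] [ 0.053  -0.0174  0.02  ]
6 yel [276, 214, 3, 1, 3] [277.0, 214.0] [0.0531 0.0086 0.02  ]
6 yel [264, 216, 3, 1, 3] [265.0, 216.0] [ 0.0529 -0.0434  0.02  ]
6 yel [277, 220, 10, 4, 15] [281.8, 221.4] [0.0956 0.0181 0.02  ]
6 red [276, 202, 3, 3, 6] [276.83, 203.33] [-0.0045  0.023   0.02  ]
6 red [278, 207, 8, 11, 27] [281.74, 211.96] [0.0466 0.0311 0.02  ]
6 red [289, 218, 4, 3, 8] [290.38, 219.25] [0.0922 0.056  0.02  ]
now yel [271, 203, 3, 1, 3] [272.0, 203.0] [-0.0108  0.003   0.02  ]
now yel [268, 215, 3, 1, 3] [269.0, 215.0] [ 0.0512 -0.0257  0.02  ]
now yel [274, 214, 3, 1, 3] [275.0, 214.0] [0.0513 0.0004 0.02  ]
now yel [279, 219, 8, 4, 19] [282.47, 220.58] [0.092 0.022 0.02 ]
now yel [275, 223, 3, 1, 3] [276.0, 223.0] [ 0.0985 -0.0075  0.02  ]
now red [277, 206, 3, 6, 7] [277.71, 208.43] [0.0241 0.0194 0.02  ]
now red [279, 213, 2, 2, 4] [279.5, 213.5] [0.0527 0.0196 0.02  ]
now red [289, 218, 4, 3, 7] [290.57, 219.29] [0.0926 0.0568 0.02  ]
0.09 [[287.68151121 219.28311508]] [[289.98733987 218.88165605]]
0.094 [[287.94329444 220.02221157]] [[290.25275075 219.61927272]]
0.098 [[288.20594543 220.76380554]] [[290.51903884 220.35937888]]
```

In the side view the pointer is at 92.0 mm and the mark at 92.6 mm, so they are level. The force balance (11 N pad force, 3.4 N net sideways) shows both fingers are loaded. Handing in.

```bash
python3 -c "
from bench import manip
print(manip.hand_in())"
```

```text
the job is handed in; nothing more can be done
None
```

The job is handed in (no verdict came back): caddy upright and released on the cork mat; at 18.4 s the pointer measured within about 1 mm of the mark, the lever shut, and leg and lever were held at 11 N; I viewed 11 pictures, one over the limit of 10.

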